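# Open the tight-capped square jar in the bracing block

## Robot

A 6-joint arm with a two-finger parallel gripper is mounted at the origin on the work surface. World frame = base frame: x ahead of the robot, y to its left, z up, the work surface at z = 0. Lengths are in mm, angles in rad, forces in N, time in s.
With the tool pointing down it reaches from about 275 to 1000 mm from the base axis. Payload 8.4 kg.
Tool frame: the origin (TCP) lies at the very end of the fingers, on their centre line; the grasp point (between the pads) lies r.hold_point_z behind it (r.hold_point_z is the distance from the TCP to the grasp point, in mm); x points along the fingers, z is the direction in which the jaws open and shut, and the axes are right-handed (so a half turn about x gives the same grasp; the last joint's range is limited). The gripper opens to 85 mm and grips with 20 to 120 N. Pads are 22 mm wide; open, the fingers measure 114 mm over their backs; the gripper's body (76 mm by 85 mm) begins 54 mm behind the grasp point. The pads swing forward as they close: fully open they stand 13 mm farther back than shut.
Start: joints at [1.101, 0.353, 1.633, -0, 1.155, -0.002], TCP at [281.826, 557.855, 231.281] pointing down, gripper open.
Joint ranges: [-2.63, 2.63], [-0.92, 2.1], [0.06, 2.66], [-1.3, 4.44], [0, 2.69], [-3.02, 3.02]. Speed limits (rad/s): [2.22, 2.22, 2.79, 3.14, 3.14, 3.14].

## Interface

Orientations are given as [roll, pitch, yaw] about the fixed x, y, z axes, in that order (R = Rz(yaw) Ry(pitch) Rx(roll)).
In Python, from rig import r gives the robot as it stands.
- The arm moves only by the tool jog_arm, never from a script. Its argument "series" is a list of rows, each a list of 7 numbers: the turn, a rotation vector about the tool's x, y, z in degrees, then the shift along the tool's x, y, z in cm, then the opening, from 0 (shut) to 1 (fully open). In form: [[wx, wy, wz, tx, ty, tz, fingers], ...]. A call has 1 to 20 rows; each row shifts and turns the commanded pose from where the row before left it, along the tool's axes as they then stand; what a row does not reach is not made up. A row lasts 1/10 s, in which the tool goes at most 50 mm and 8.59 degrees, less where a joint would pass 70% of its speed; a pose out of reach is approached as far as the arm can. A call with a gripper value outside its range is refused whole. The fingers move at their own pace and stop on an object; "force" is the grip in N (left out, the last holds). Time passes only in rows, so rows that do not move let the fingers close. It gives the time, the measured TCP pose, the force and the opening at its end, in the units of the state.
- r.sense(): the state, without advancing time (a new reading comes with each control period).
- r.grab_frame(name): name is "scene" or "top" or "wrist"; returns (picture, depth): 480x640x3 uint8, red, green, blue; 480x640 float32, mm along the optical axis (not along the pixel's ray), 0 where there is no reading.
- r.get_calibration(name): a dict with "mtx" (3x3 intrinsics, pixels), "position" and "rotation" of the camera in the world; the wrist camera has in their place "mount" (4x4, takes a point from camera to tool coordinates, whose origin is the TCP and whose axes are the tool frame's). Camera axes: x right, y down, z forward; pixel columns grow to the right and rows downward; lengths in mm; the calibration is good to about 2 mm. A picture is of the moment at which its call begins: read the wrist's pose just before it. get_calibration takes no time and is no camera call.
- r.sign_off(): hands the job in, once; it reports no verdict.
The state is a dict: "clock": time; "qpos": joint angles; "qvel": joint speeds; "joint_efforts": joint torques, N m; "eef_pos": TCP position; "tcp_rot": TCP orientation; "contact_force": force on the tool from outside, world axes, zero at the start; "wrist_torque": the same for the moment, N m; "opening": opening from 0.0 (shut) to 1.0 (fully open).
Only numpy, scipy, OpenCV 4.12 (cv2) and the standard library are available. Lean on these libraries where they do the work, as an engineer would, in place of code of your own. Each camera call takes 0.05 s, during which the arm holds its last target.

## Task

Stand the square capped jar fully down in whichever pocket of the wooden bracing block is empty, so that the block keeps the jar from turning, and unscrew its tight cap (anticlockwise seen from above) until the thread lets go. Then lift the cap straight up, wholly clear of the jar's neck but no more than a few centimetres, and finish still holding it there in the gripper, level and still, just above the mouth, with the jar left standing in its pocket. Leave the other things where they are.

Things in the scene. Friction and masses are not known exactly. Their poses are not given: they have to be found in the camera images.
- cap_center (a point): Middle of the jar's round metal cap (58 mm across, 24 mm tall, ribbed side; at the start screwed tight on the jar), half-way up, on its axis, z up. The tight cap carries the jar's weight. It turns anticlockwise seen from above, resisting up to about 0.5 N m, lets go after about 50 degrees and then lifts straight off up to about 80 degrees, where a stop blocks it; about 65 is right.
- jar_center (a point): Square clear glass jar with a paper label, origin on its axis 58 mm above its underside, half-way up jar and cap together; z up, x and y square to the side faces. Body 64 x 64 mm and 66 mm tall, then a shoulder 52 mm square and 8 mm tall, then a round neck 41 mm across that ends 108 mm above the underside. Mass about 0.3 kg, empty.
- pocket_1 (a point): Middle of the mouth of one of two square pockets in the fixed wooden block (100 x 220 mm, 38 mm tall), their middles 120 mm apart; x and y square to the sides, z up. Each is 68 x 68 mm, 30 mm deep, with a 4 mm bevel at its mouth. One, either one, has the tumbler in it; the empty one has a 3 mm mat on its floor, so that the jar stands 27 mm below this point.
- pocket_2 (a point): Middle of the mouth of the other pocket, the same in all ways.
- tumbler_center (a point): Steel tumbler, 60 mm across at the rim, 85 mm tall, open at the top, standing in one of the two pockets; origin on its axis half-way up. Stays where it is.
- jar: The same square jar as jar_center, origin at the centre of its underside. Screwed on, the cap spans 92.5 to 116.5 mm above the underside (its middle 46.5 mm above jar_center), so 18 mm of neck is open between shoulder and cap.
- cap: The same cap as cap_center, origin at the centre of its lower rim; mass about 60 g. It rises about 1.5 mm as it unscrews. A springy rubber seal, which stays in the jar's mouth, pushes it up with about 12 N over at most 3 mm.
- round_jar: Round glass jar, 54 mm across, 80 mm tall, black lid; a bystander, origin at the centre of its underside.
- mug: White mug, 76 mm across, 85 mm tall, handle at its side; a bystander, origin at the centre of its underside.
- bowl: Steel bowl, 130 mm across, 50 mm tall; a bystander, origin at the centre of its underside.
- spoon: Spoon lying flat; a bystander, origin under its middle, x along its length.
- spatula: Spatula lying flat; a bystander, origin under its middle, x along its length.
- brush: Brush lying flat; a bystander, origin under its middle, x along its length.
- saucer: White saucer, 110 mm across, 15 mm tall; a bystander, origin at the centre of its underside.
Things that resemble listed ones, but are neither listed nor needed, are in the scene too. Leave any purple or turquoise look-alike of the cap alone.

How it is judged (in metres and radians):
On the way, in this order (a step that is already met when the one before it is completed fails the run):
1. the jar stands fully down in the empty pocket, cap still screwed on (((horizontal distance between jar_center and pocket_1 below 0.008 m and z of jar_center in the frame of pocket_1 between 0.02 and 0.036 m) or (horizontal distance between jar_center and pocket_2 below 0.008 m and z of jar_center in the frame of pocket_2 between 0.02 and 0.036 m)) and angle between jar_center's own z axis and vertical below 0.1 rad and z of cap_center in the frame of jar_center below 0.0515 m), for 0.2 s.
2. the thread has let go and the cap is raised more than 8 mm, the jar still in its pocket (((horizontal distance between jar_center and pocket_1 below 0.008 m and z of jar_center in the frame of pocket_1 between 0.02 and 0.036 m) or (horizontal distance between jar_center and pocket_2 below 0.008 m and z of jar_center in the frame of pocket_2 between 0.02 and 0.036 m)) and angle between jar_center's own z axis and vertical below 0.1 rad and z of cap_center in the frame of jar_center above 0.0545 m), for 0.1 s.
At the end, for the whole second after the job is handed in: Jar upright (0.1 rad) and fully down (5 mm) in the pocket that was empty, within 8 mm of its middle; cap held by the fingers, clear of the jar, level (0.2 rad), within 20 mm of the jar's axis, 16.5 to 70 mm above its screwed-on height; both still (((horizontal distance between jar_center and pocket_1 below 0.008 m and z of jar_center in the frame of pocket_1 between 0.02 and 0.036 m) or (horizontal distance between jar_center and pocket_2 below 0.008 m and z of jar_center in the frame of pocket_2 between 0.02 and 0.036 m)) and angle between jar_center's own z axis and vertical below 0.1 rad and z of cap_center in the frame of jar_center between 0.063 and 0.1165 m and horizontal distance between cap_center and jar_center below 0.02 m and angle between cap_center's own z axis and vertical below 0.2 rad and contact force between cap and the fingers above 1 N and contact force between cap and jar below 0.1 N and linear speed of each of cap, jar below 0.02 m/s); the arm keeps its last pose, push and grip.
It fails at once if another thing is disturbed (moved more than 30 mm) (distance of any of tumbler_center, round_jar, mug, bowl, spoon, spatula, brush, saucer from where it was at the start of the episode above 0.03 m).
It fails at once if the cap is carried far from the jar (more than 100 mm above its screwed-on height) (z of cap_center in the frame of jar_center above 0.1465 m).
It also fails if it takes over 46 s, if anything falls off the work surface, if the arm or the gripper's body presses on something with over 40 N, if the wrist force passes 120 N, or if a joint passes its speed limit or range.

## Working session

There is one attempt and no reset: what is moved stays moved. The work goes in short steps, Python scripts to look and compute and a tool call to move; the robot and the scene stay as the last step left them, time stands still between calls to the robot, and variables do not carry over. Pictures are saved under pics/ and viewed, and the job is handed in when it is done.

Besides the shell and the picture viewer there is one more tool, called after "Emit:" by a JSON object that holds its "method" and its "body", one argument or row to a line. jog_arm: Moves the arm, as the interface text tells. Its arguments: {"type":"object","properties":{"series":{"type":"array"},"force":{"type":"number"}},"required":["series"]}

```bash
ls; mkdir -p pics; python3 - <<'E'
from rig import r
import cv2
print(r.hold_point_z); print(r.sense())
for n in ["scene","top","wrist"]:
    p,d=r.grab_frame(n); cv2.imwrite(f"pics/{n}0.png",p[:,:,::-1]); 
    import numpy as np; np.save(f"{n}0.npy",d)
    print(n,r.get_calibration(n))
E
```

```text
pics
18.700000000000003
{'clock': 0.0, 'qpos': array([ 1.10060956e+00,  3.53650506e-01,  1.63414309e+00, -2.92284206e-05,
        1.15520143e+00, -2.40162301e-03]), 'qvel': array([ 0.00028847, -0.00059986, -0.00061235,  0.00011438, -0.00106424,
        0.00087829]), 'joint_efforts': array([ 3.33777883e-03, -6.05191755e+01, -3.42075956e+01,  1.80294887e-04,
        8.51626071e-03,  1.94282649e-05]), 'eef_pos': array([281.60967536, 557.42127993, 230.55637822]), 'tcp_rot': array([-3.12494045,  1.5693937 , -2.02191745]), 'contact_force': array([-0.48486066, -0.55315815,  0.33531033]), 'wrist_torque': array([-0.0079138 , -0.03390048, -0.01796241]), 'opening': 1.0012802285164075}
scene {'mtx': array([[442.87820418,   0.        , 324.37084168],
       [  0.        , 442.87820418, 245.64655085],
       [  0.        ,   0.        ,   1.        ]]), 'position': array([1332.8049858 ,  113.43130596,  710.68295084]), 'rotation': array([-2.2100996 , -0.01964674,  1.79920738])}
top {'mtx': array([[597.74742301,   0.        , 320.86414345],
       [  0.        , 597.74742301, 241.15816741],
       [  0.        ,   0.        ,   1.        ]]), 'position': array([ 377.10775437,  -47.52508259, 1275.30470986]), 'rotation': array([-3.01703218, -0.01303304, -1.55938236])}
wrist {'mtx': array([[406.08588824,   0.        , 314.64115965],
       [  0.        , 406.08588824, 239.87344355],
       [  0.        ,   0.        ,   1.        ]]), 'mount': array([[ 2.46271205e-04, -2.69028222e-01,  9.63132263e-01,
        -1.42996827e+02],
       [ 4.53021559e-04, -9.63132163e-01, -2.69028310e-01,
         6.88220922e+01],
       [ 9.99999867e-01,  5.02573605e-04, -1.15316134e-04,
         3.68314307e-01],
       [ 0.00000000e+00,  0.00000000e+00,  0.00000000e+00,
         1.00000000e+00]])}
```

View pics/top0.png

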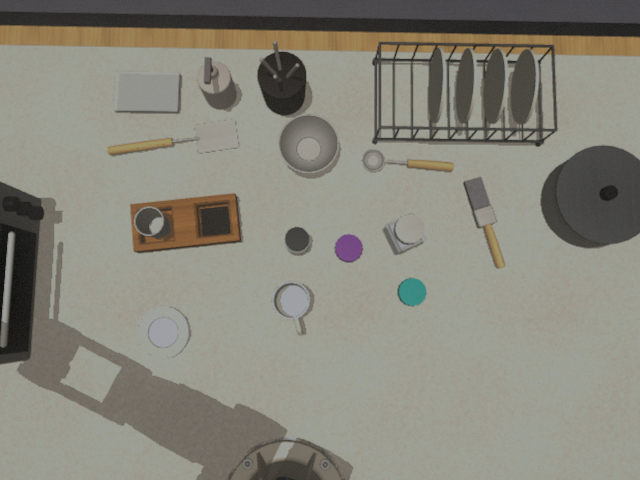

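View pics/scene0.png

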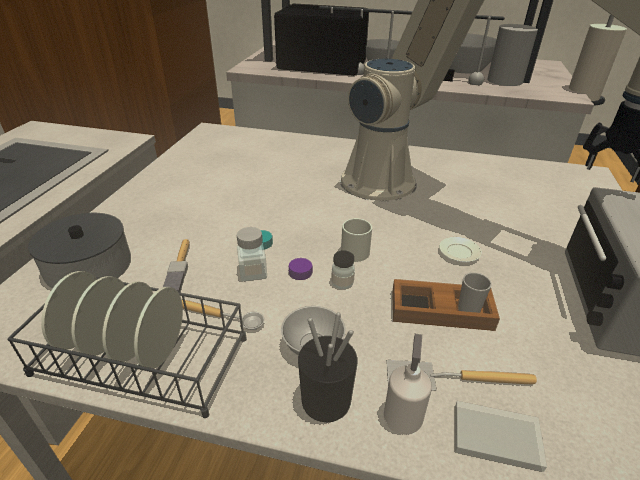

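View pics/wrist0.png

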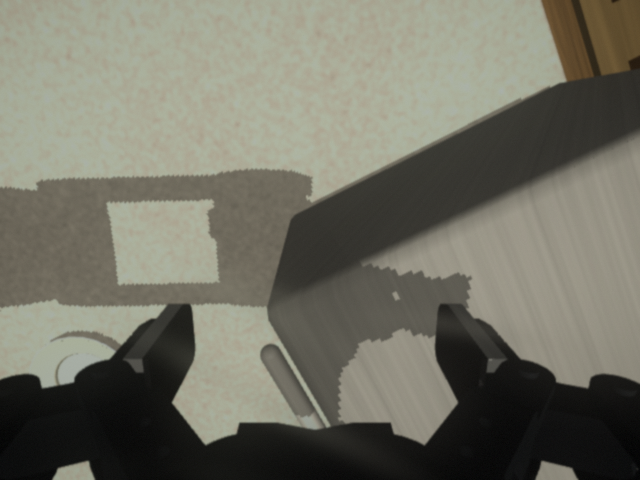

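Top view: the jar with its light cap is at about (406,232), and the block is at (185,222). The tumbler is in its left pocket (152,223) and the right pocket (214,220) is empty. I'll enlarge these next.

```bash
cat > h.py <<'E'
import numpy as np, cv2
from rig import r
from scipy.spatial.transform import Rotation as R
def pose(s=None):
    s=s or r.sense(); return np.array(s['eef_pos']),R.from_euler('xyz',s['tcp_rot']).as_matrix()
def camT(n,s=None):
    c=r.get_calibration(n)
    if n=='wrist':
        p,Rt=pose(s); M=np.array(c['mount']); return c['mtx'],Rt@M[:3,:3],p+Rt@M[:3,3]
    return c['mtx'],R.from_euler('xyz',c['rotation']).as_matrix(),np.array(c['position'])
def atz(n,u,v,z,s=None):
    K,Rc,t=camT(n,s); d=Rc@np.linalg.inv(K)@np.array([u,v,1.]); return t+d*(z-t[2])/d[2]
def proj(n,P,s=None):
    K,Rc,t=camT(n,s); q=K@(Rc.T@(np.asarray(P,float)-t)); return q[:2]/q[2]
def atd(n,u,v,D,s=None):
    K,Rc,t=camT(n,s); return t+Rc@np.linalg.inv(K)@np.array([u,v,1.])*D[int(v),int(u)]
E
python3 - <<'E'
from h import *
p=cv2.imread('pics/top0.png'); D=np.load('top0.npy')
a=cv2.resize(p[205:265,375:435],None,fx=9,fy=9,interpolation=cv2.INTER_CUBIC); cv2.imwrite('pics/jarc.png',a)
a=cv2.resize(p[180:265,120:250],None,fx=6,fy=6,interpolation=cv2.INTER_CUBIC); cv2.imwrite('pics/blockc.png',a)
for u,v in [(408,227),(400,243),(214,220),(184,222),(152,223),(297,238),(348,248),(450,330)]: print(u,v,atd('top',u,v,D))
p=cv2.imread('pics/scene0.png')
a=cv2.resize(p[215:295,215:325],None,fx=7,fy=7,interpolation=cv2.INTER_CUBIC); cv2.imwrite('pics/jars.png',a)
E
```

```text
408 227 [ 552.41128643 -231.5219896   117.89429212]
400 243 [ 526.20129629 -222.21899172   72.63935915]
214 220 [578.32738122 166.77995437  10.02222167]
184 222 [568.99681629 224.67302532  36.77212447]
152 223 [569.01335907 296.64923747  16.92559395]
297 238 [532.81485735 -13.20102529  79.41612284]
348 248 [ 519.48186472 -119.06465161   30.12717514]
450 330 [ 350.96707826 -338.39440412   -2.33015225]
```

View pics/jarc.png

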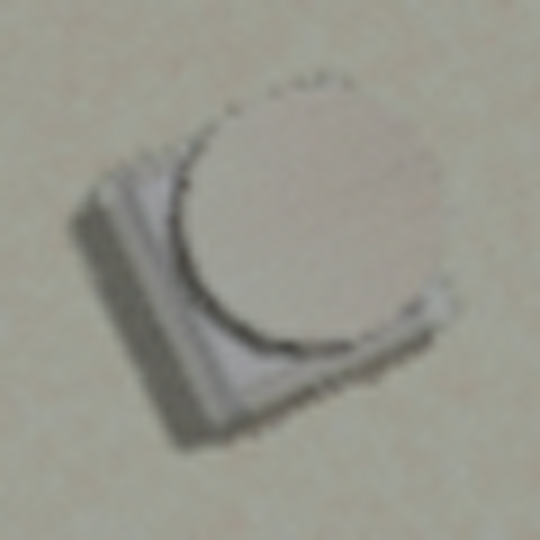

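View pics/blockc.png

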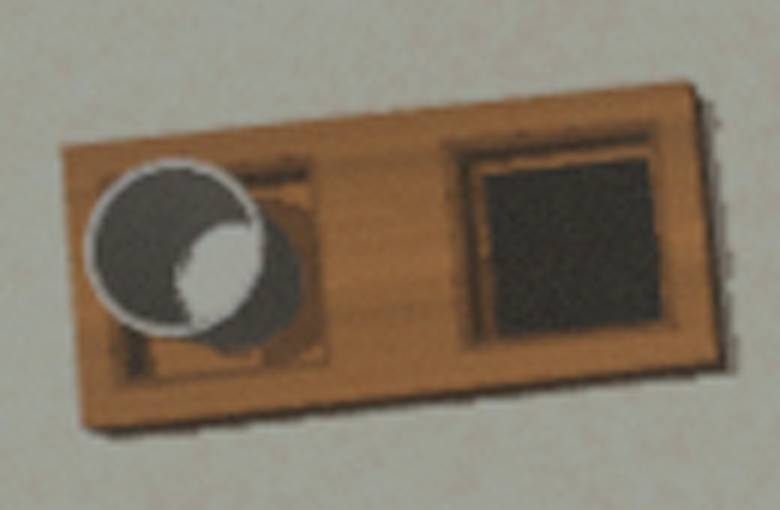

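View pics/jars.png

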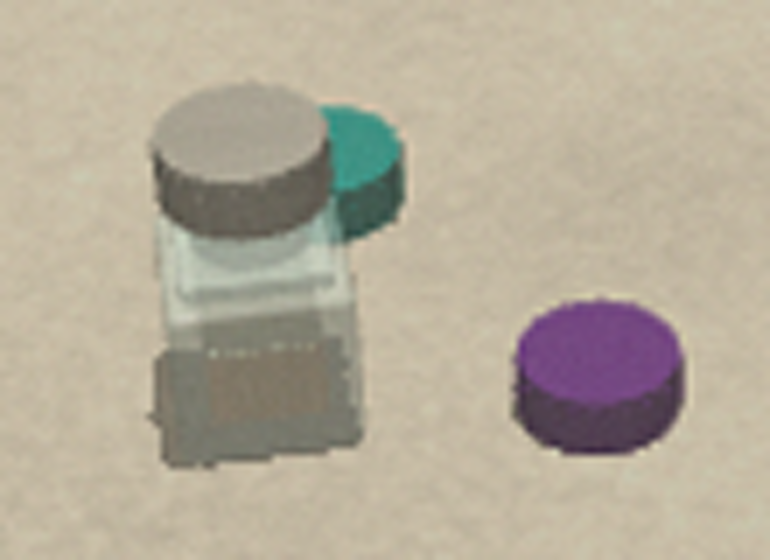

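Crops: the cap circle in the jar crop has its middle at (310,214), which is top pixel (409.0,228.3). The jar's base edges run (75,220)→(183,445)→(440,335). Block top corners in the block crop are (65,147), (690,83), (720,365) and (85,428). The empty pocket's inner mouth runs over (455,150)–(660,130)–(672,325)–(470,345).

```bash
python3 - <<'E'
from h import *
f=lambda x,y:(375+x/9-.45,205+y/9-.45)
cap=atz('top',*f(310,214),116.5); print('cap',cap)
A=atz('top',*f(75,222),0);B=atz('top',*f(183,447),0);C=atz('top',*f(440,340),0)
print('base corners',A,B,C, np.linalg.norm(B-A),np.linalg.norm(C-B))
for e in (B-A,C-B): print('jar yaw',np.degrees(np.arctan2(e[1],e[0]))%90)
g=lambda x,y:(120+x/6-.42,180+y/6-.42)
P=[atz('top',*g(*q),38) for q in [(65,147),(690,83),(720,365),(85,428)]]
for i in range(4):
    e=P[(i+1)%4]-P[i]; print(P[i],np.linalg.norm(e),np.degrees(np.arctan2(e[1],e[0]))%90)
c=np.mean(P,0); ax=(P[1]+P[2]-P[0]-P[3]); ax/=np.linalg.norm(ax); print('center',c,'pocket',c+60*ax,c-60*ax)
Q=[atz('top',*g(*q),38) for q in [(447,150),(655,128),(675,325),(465,347)]]; print(np.mean(Q,0),[np.linalg.norm(Q[i]-Q[i-1]) for i in range(4)])
M=[atz('top',*g(*q),11) for q in [(480,176),(647,156),(662,318),(497,338)]]; print('mat',np.mean(M,0),[np.linalg.norm(M[i]-M[i-1]) for i in range(4)])
p,Rt=pose(); print(p,Rt)
# scene checks
s=lambda x,y:(215+x/7-.43,215+y/7-.43)
print('scene cap', atz('scene',*s(241,133),116.5))
print('proj block pocket in scene',proj('scene',np.r_[(c+60*ax)[:2],38]))
p=cv2.imread('pics/scene0.png');cv2.imwrite('pics/bs.png',cv2.resize(p[265:340,380:510],None,fx=6,fy=6,interpolation=cv2.INTER_CUBIC))
E
```

```text
cap [ 550.01354157 -233.68175425  116.5       ]
base corners [ 564.70427127 -195.90786128    0.        ] [ 510.78762969 -221.63773921    0.        ] [ 537.3237176  -283.36917736    0.        ] 59.74136639109732 67.1932616924303
jar yaw 25.511217873547594
jar yaw 23.261100777580637
[605.24848614 337.77395598  38.        ] 218.545075183099 6.779976511046684
[631.04924977 120.75720436  38.        ] 100.36571096856146 7.6239911484301786
[531.57076422 107.44154248  38.        ] 219.83944637009452 6.477480348458187
[506.77008502 325.87759374  38.        ] 99.19434924558057 6.888053353662033
center [568.65964629 222.96257414  38.        ] pocket [575.58529489 163.36361952  38.        ] [561.73399769 282.56152876  38.        ]
[575.74178046 164.18116279  38.        ] [np.float64(69.87919967881797), np.float64(72.82803073072176), np.float64(70.0623374843823), np.float64(73.02276266964815)]
mat [576.66623306 164.78295768  11.        ] [np.float64(58.77560930068102), np.float64(59.77902447444602), np.float64(58.771521033524884), np.float64(58.74118244403153)]
[281.64799717 557.54922279 230.71807749] [[-5.09405674e-04 -8.92581293e-01  4.50886212e-01]
 [-9.56821377e-04  4.50886499e-01  8.92580781e-01]
 [-9.99999412e-01  2.32681484e-05 -1.08372500e-03]]
scene cap [ 549.92025128 -236.23421091  116.5       ]
proj block pocket in scene [417.21110639 294.97480818]
```

View pics/bs.png

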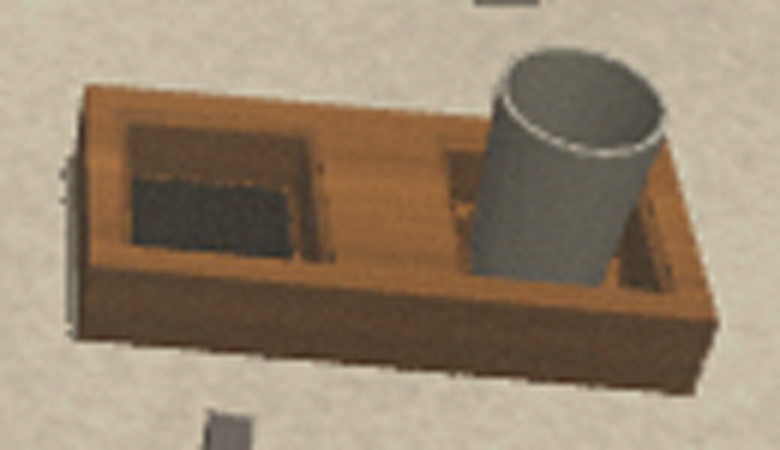

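Emit:
{"method": "jog_arm", "body": {
  "series": [
    [0,0,0,0,-3.51,-3.45,1],
    [0,0,0,0,-3.51,-3.45,1],
    [0,0,0,0,-3.51,-3.45,1],
    [0,0,0,0,-3.51,-3.45,1],
    [0,0,0,0,-3.51,-3.45,1],
    [0,0,0,0,-3.51,-3.45,1],
    [0,0,0,0,-3.51,-3.45,1],
    [0,0,0,0,-3.51,-3.45,1],
    [0,0,0,0,-3.51,-3.45,1],
    [0,0,0,0,-3.51,-3.45,1],
    [0,0,0,0,-3.51,-3.45,1],
    [0,0,0,0,-3.51,-3.45,1],
    [0,0,0,0,-3.51,-3.45,1],
    [0,0,0,0,-3.51,-3.45,1],
    [0,0,0,0,-3.51,-3.45,1],
    [0,0,0,0,-3.51,-3.45,1],
    [0,0,0,0,-3.51,-3.45,1]
  ]
}}

```text
clock: 1.85
eef_pos: [550.1, -236.8, 231.1]
tcp_rot: [1.131, 1.571, 2.234]
contact_force: [0.3, 0.4, 0.0]
opening: 0.998
```

Emit:
{"method": "jog_arm", "body": {
  "series": [
    [8.5,0,0,0,0,0,1],
    [8.5,0,0,0,0,0,1],
    [8.5,0,0,0,0,0,1],
    [8.5,0,0,0,0,0,1],
    [8.5,0,0,0,0,0,1],
    [8.5,0,0,0,0,0,1],
    [8.5,0,0,0,0,0,1],
    [8.5,0,0,0,0,0,1],
    [8.5,0,0,0,0,0,1],
    [8.5,0,0,0,0,0,1],
    [0,0,0,0,0,0,1],
    [0,0,0,0,0,0,1]
  ]
}}

```text
clock: 3.05
eef_pos: [549.8, -234.6, 231.1]
tcp_rot: [3.102, 1.57, 2.726]
contact_force: [-0.2, 0.2, -0.0]
opening: 0.998
```

```bash
python3 - <<'E'
from h import *
s=r.sense(); p,d=r.grab_frame('wrist'); cv2.imwrite('pics/w1.png',p[:,:,::-1]); np.save('w1.npy',d)
P,Rt=pose(s); print(s['clock'],P,s['qpos'],s['contact_force'],'yaw',np.degrees(np.arctan2(Rt[1,2],Rt[0,2])))
print(Rt)
import json; json.dump({k:np.asarray(v).tolist() for k,v in s.items()},open('s1.json','w'))
E
```

```text
3.05 [ 549.82646433 -234.63660156  231.08449662] [-4.05860622e-01  3.11451025e-01  1.69347006e+00  4.36338989e-06
  1.13706151e+00 -2.97509347e-02] [-0.15034826  0.19040323 -0.00690339] yaw -21.549602671607996
[[-3.56695437e-04  3.67306585e-01  9.30099858e-01]
 [ 1.57588133e-04  9.30099926e-01 -3.67306552e-01]
 [-9.99999924e-01  1.55561290e-05 -3.89645558e-04]]
```

View pics/w1.png

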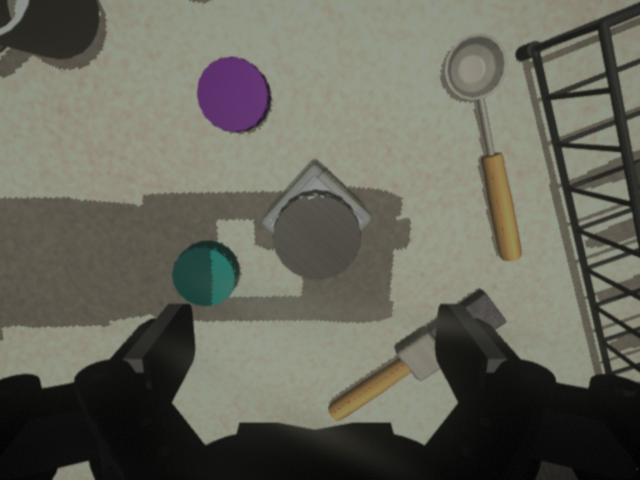

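```bash
python3 - <<'E'
from h import *
p=cv2.imread('pics/w1.png'); cv2.imwrite('pics/w1c.png',cv2.resize(p[150:290,250:385],None,fx=4.2,fy=4.2,interpolation=cv2.INTER_CUBIC))
E
```

```text
(no output)
```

View pics/w1c.png

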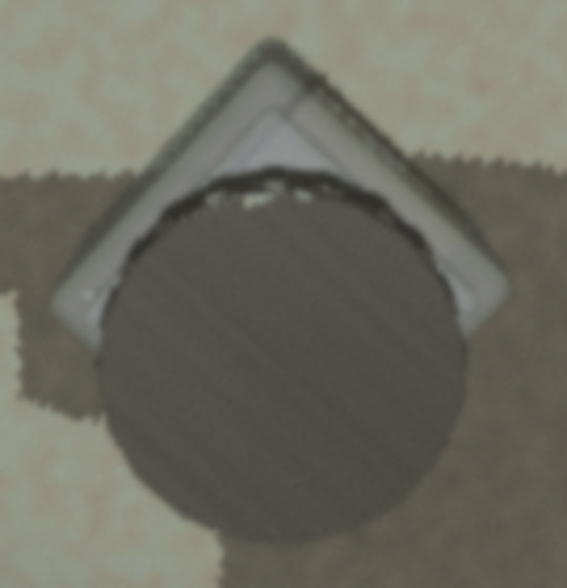

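Crop: the cap's middle is at (282.5,360), which is wrist pixel (316.9,235.3). The body-top corners at z=66 are left (53,302), top (272,40) and right (508,287).

```bash
python3 - <<'E'
from h import *
import json
s=json.load(open('s1.json'))
f=lambda x,y:(250+x/4.2-.38,150+y/4.2-.38)
P,Rt=pose(s)
c=atz('wrist',*f(282.5,360),116.5,s); print('cap',c,'tool delta',Rt.T@(c-P))
L,T,Q=[atz('wrist',*f(*q),66,s) for q in [(53,302),(272,38),(510,287)]]
for e in (T-L,Q-T,Q-L): print(np.linalg.norm(e),np.degrees(np.arctan2(e[1],e[0])))
print((L+Q)/2)
D=np.load('w1.npy'); print(D[235,317],atd('wrist',317,235,D,s))
E
```

```text
cap [ 550.43259877 -235.27195766  116.5       ] tool delta [114.58417158  -0.37008998   0.84178335]
62.93360466125114 28.323193886062427
63.08555576035854 -67.34158695051086
84.59695042782171 -19.58547431491097
[ 550.04778071 -236.1901701    66.        ]
266.54663 [ 550.59253887 -235.07611405  116.55107417]
```

Emit:
{"method": "jog_arm", "body": {
  "series": [
    [0,0,0,2,-0.04,0.09,1],
    [0,0,0,2,0,0,1],
    [0,0,0,2,0,0,1],
    [0,0,0,2,0,0,1],
    [0,0,0,2,0,0,1],
    [0,0,0,2,0,0,1],
    [0,0,0,1.5,0,0,1],
    [0,0,0,1.4,0,0,1],
    [0,0,0,0,0,0,1],
    [0,0,0,0,0,0,1]
  ],
  "force": 70
}}

```text
clock: 4.1
eef_pos: [550.8, -235.5, 82.4]
tcp_rot: [-3.102, 1.571, 2.801]
contact_force: [0.6, 0.8, -0.4]
opening: 1.004
```

```bash
python3 - <<'E'
from h import *
for n in ('wrist','scene'):
    p,d=r.grab_frame(n); cv2.imwrite(f'pics/{n}2.png',p[:,:,::-1])
p=cv2.imread('pics/scene2.png'); cv2.imwrite('pics/s2c.png',cv2.resize(p[150:290,170:350],None,fx=4,fy=4))
E
```

```text
(no output)
```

View pics/s2c.png

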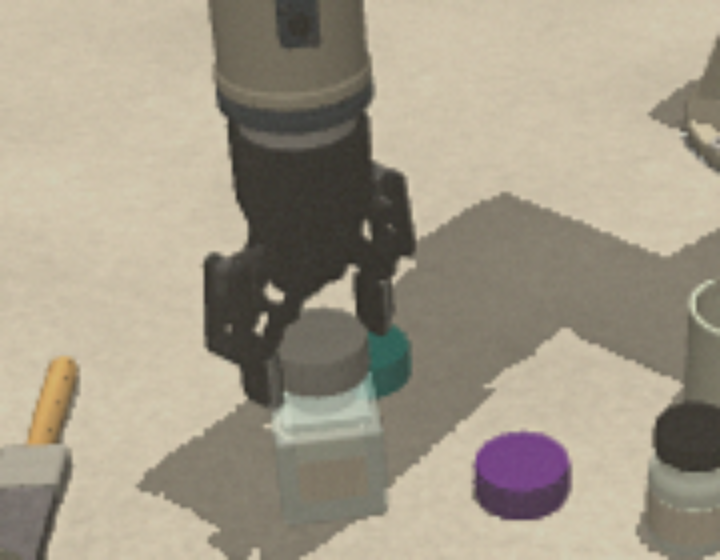

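View pics/wrist2.png

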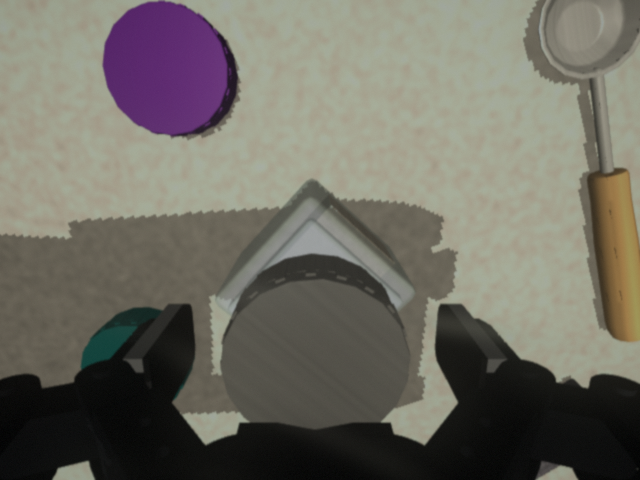

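The cap (u 222–410) is centred between the pads (192 and 438), and the pads straddle its height. Next I close.

Emit:
{"method": "jog_arm", "body": {
  "series": [
    [0,0,0,0,0,0,0],
    [0,0,0,0,0,0,0],
    [0,0,0,0,0,0,0],
    [0,0,0,0,0,0,0],
    [0,0,0,0,0,0,0],
    [0,0,0,0,0,0,0],
    [0,0,0,0,0,0,0],
    [0,0,0,0,0,0,0]
  ],
  "force": 80
}}

```text
clock: 5.0
eef_pos: [550.9, -235.5, 83.3]
tcp_rot: [-0.056, 1.57, -0.436]
contact_force: [-1.7, 1.5, 7.3]
opening: 0.655
```

```bash
python3 - <<'E'
from h import *
print(r.sense()['opening'])
for n in ('wrist','scene'):
    p,d=r.grab_frame(n); cv2.imwrite(f'pics/{n}3.png',p[:,:,::-1])
p=cv2.imread('pics/scene3.png'); cv2.imwrite('pics/s3c.png',cv2.resize(p[150:290,170:350],None,fx=4,fy=4))
E
```

```text
0.6547637043324807
```

View pics/s3c.png

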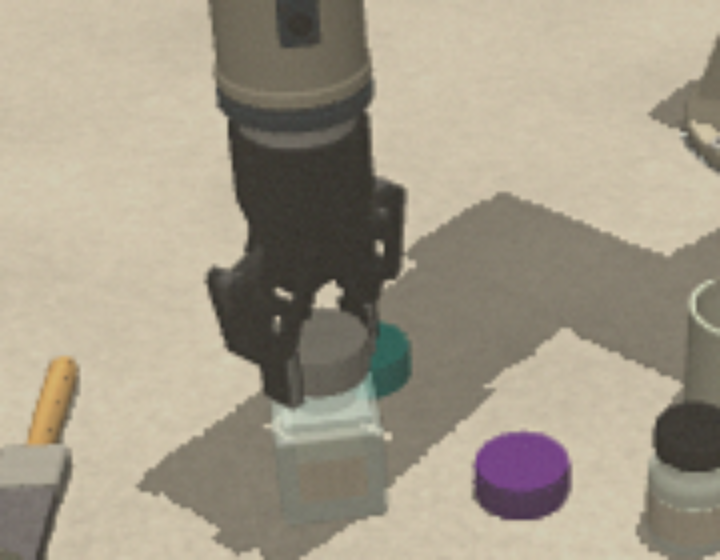

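View pics/wrist3.png

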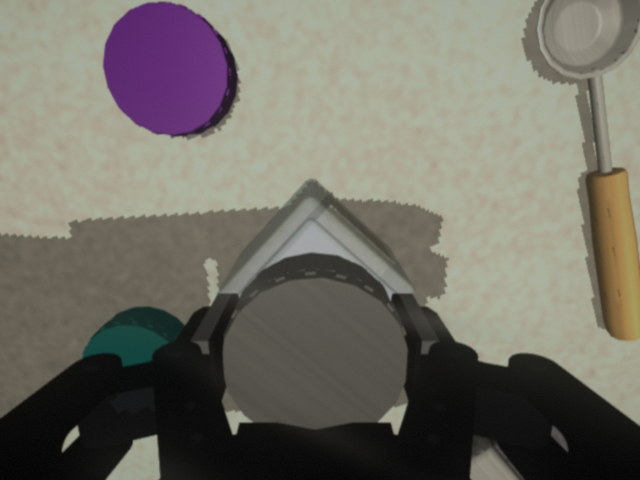

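Emit:
{"method": "jog_arm", "body": {
  "series": [
    [0,0,0,-0.3,0,0,0],
    [0,0,0,-0.7,0,0,0],
    [0,0,0,-1.5,0,0,0],
    [0,0,0,-2,0,0,0],
    [0,0,0,-2,0,0,0],
    [0,0,0,-2,0,0,0],
    [0,0,0,-2,0,0,0],
    [0,0,0,-2,0,0,0],
    [0,0,0,-1,0,0,0],
    [0,0,0,-0.5,0,0,0],
    [0,0,0,0,0,0,0]
  ]
}}

```text
clock: 6.2
eef_pos: [550.8, -235.5, 222.8]
tcp_rot: [-0.003, 1.57, -0.384]
contact_force: [0.0, -0.1, -3.0]
opening: 0.658
```

```bash
python3 - <<'E'
from h import *
s=r.sense();P,Rt=pose(s); print(s['clock'],P,s['contact_force'],s['opening'],'yaw',np.degrees(np.arctan2(Rt[1,2],Rt[0,2])))
t=np.array([575.7,163.7,P[2]]); print(Rt.T@(t-P)/10)
for n in ('wrist','scene'):
    p,d=r.grab_frame(n); cv2.imwrite(f'pics/{n}4.png',p[:,:,::-1])
p=cv2.imread('pics/scene4.png'); cv2.imwrite('pics/s4c.png',cv2.resize(p[80:290,150:350],None,fx=3,fy=3))
E
```

```text
6.2 [ 550.76377596 -235.45432105  222.81486869] [ 0.02671901 -0.08995177 -3.00029862] 0.6576432995549905 yaw -21.804183601904672
[-1.04821436e-02  3.79860507e+01 -1.25107839e+01]
```

View pics/s4c.png

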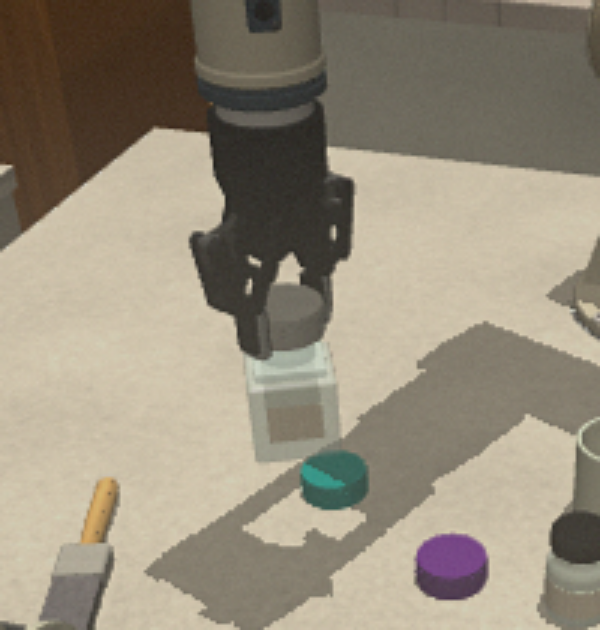

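View pics/wrist4.png

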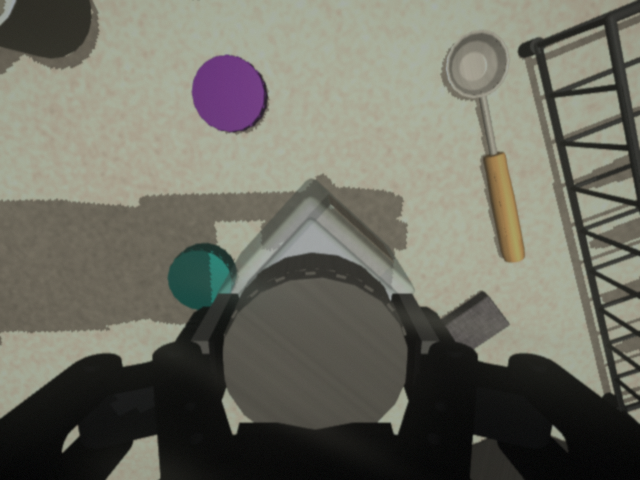

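Emit:
{"method": "jog_arm", "body": {
  "series": [
    [0,0,0,0,0.95,-0.31,0],
    [0,0,0,0,1.9,-0.63,0],
    [0,0,0,0,2.85,-0.94,0],
    [0,0,0,0,2.85,-0.94,0],
    [0,0,0,0,2.85,-0.94,0],
    [0,0,0,0,2.85,-0.94,0],
    [0,0,0,0,2.85,-0.94,0],
    [0,0,0,0,2.85,-0.94,0],
    [0,0,0,0,2.85,-0.94,0],
    [0,0,0,0,2.85,-0.94,0],
    [0,0,0,0,2.85,-0.94,0],
    [0,0,0,0,2.85,-0.94,0],
    [0,0,0,0,2.85,-0.94,0],
    [0,0,0,0,1.9,-0.63,0],
    [0,0,0,0,1.4,-0.45,0],
    [0,0,0,0,0.5,-0.15,0]
  ]
}}

```text
clock: 7.9
eef_pos: [575.2, 165.4, 221.7]
tcp_rot: [-2.767, 1.57, 3.137]
contact_force: [-0.4, 0.1, -2.6]
opening: 0.654
```

Emit:
{"method": "jog_arm", "body": {
  "series": [
    [3,0,0,0,0,0,0],
    [4,0,0,0,0,0,0],
    [5,0,0,0,0,0,0],
    [4,0,0,0,0,0,0],
    [2.4,0,0,0,0,0,0],
    [0,0,0,0,0,0,0],
    [0,0,0,0,0,0,0]
  ]
}}

```text
clock: 8.6
eef_pos: [575.5, 163.3, 222.1]
tcp_rot: [-1.786, 1.57, -2.487]
contact_force: [0.7, 0.7, -4.1]
opening: 0.655
```

```bash
python3 - <<'E'
from h import *
s=r.sense();P,Rt=pose(s); print(s['clock'],P,s['contact_force'],s['opening'],'yaw',np.degrees(np.arctan2(Rt[1,2],Rt[0,2])))
t=np.array([575.7,163.7,P[2]]); print(Rt.T@(t-P)/10)
for n in ('wrist','scene','top'):
    p,d=r.grab_frame(n); cv2.imwrite(f'pics/{n}5.png',p[:,:,::-1]); np.save(f'{n}5.npy',d)
p=cv2.imread('pics/scene5.png'); cv2.imwrite('pics/s5c.png',cv2.resize(p[100:340,340:540],None,fx=2.5,fy=2.5))
p=cv2.imread('pics/top5.png'); cv2.imwrite('pics/t5c.png',cv2.resize(p[130:290,100:300],None,fx=3.5,fy=3.5))
E
```

```text
8.6 [575.50730066 163.34377511 222.09759215] [ 0.67321166  0.74551568 -4.09725456] 0.6550806478782341 yaw -40.156416178469556
[-1.81407124e-05  3.96525209e-02 -8.24434980e-03]
```

View pics/s5c.png

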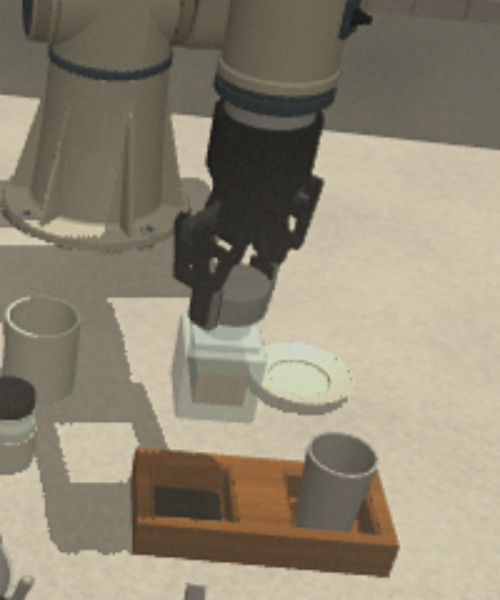

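View pics/wrist5.png

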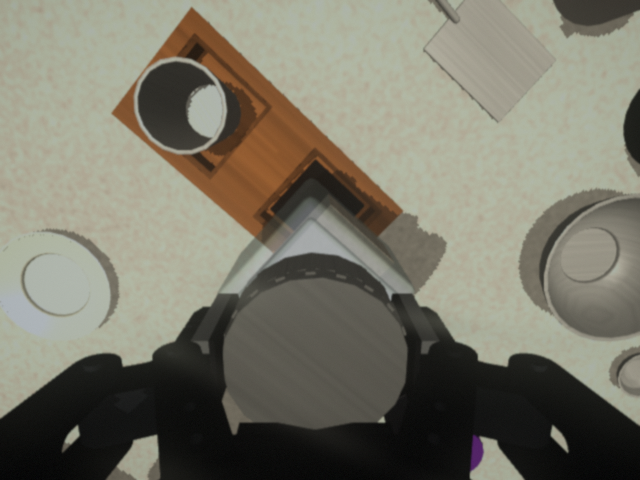

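View pics/t5c.png

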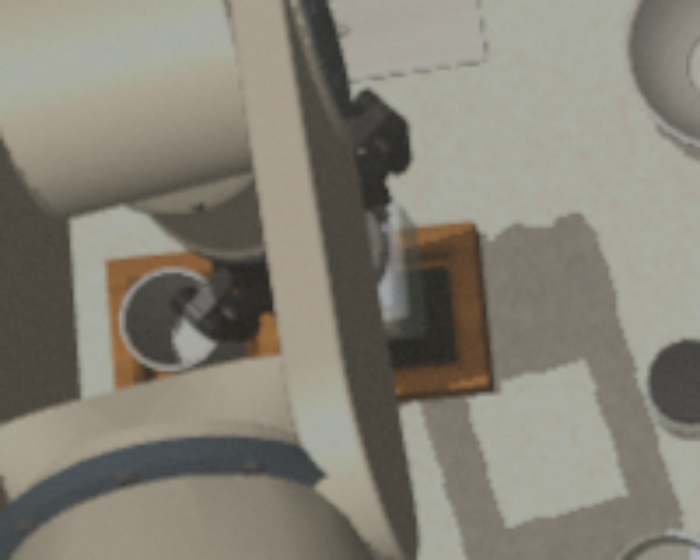

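Wrist view: block top corners are at about (192,8), (113,112) and (403,212). The tumbler is at (182,105), and the empty pocket is partly behind the jar. I'll cross-check the block's position and the jar's alignment from an enlarged view.

```bash
python3 - <<'E'
from h import *
p=cv2.imread('pics/wrist5.png'); cv2.imwrite('pics/w5c.png',cv2.resize(p[0:310,100:430],None,fx=2.4,fy=1.93*1.2435,interpolation=cv2.INTER_CUBIC)[:, :])
print(cv2.imread('pics/w5c.png').shape)
cv2.imwrite('pics/w5a.png',cv2.resize(p[0:130,100:230],None,fx=4.6,fy=4.6,interpolation=cv2.INTER_CUBIC))
cv2.imwrite('pics/w5b.png',cv2.resize(p[140:310,210:420],None,fx=3.5,fy=3.5,interpolation=cv2.INTER_CUBIC))
E
```

```text
(744, 792, 3)
```

View pics/w5a.png

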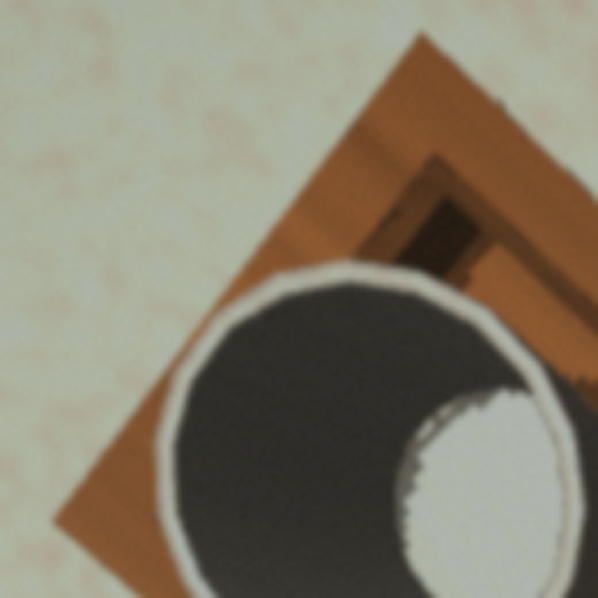

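View pics/w5b.png

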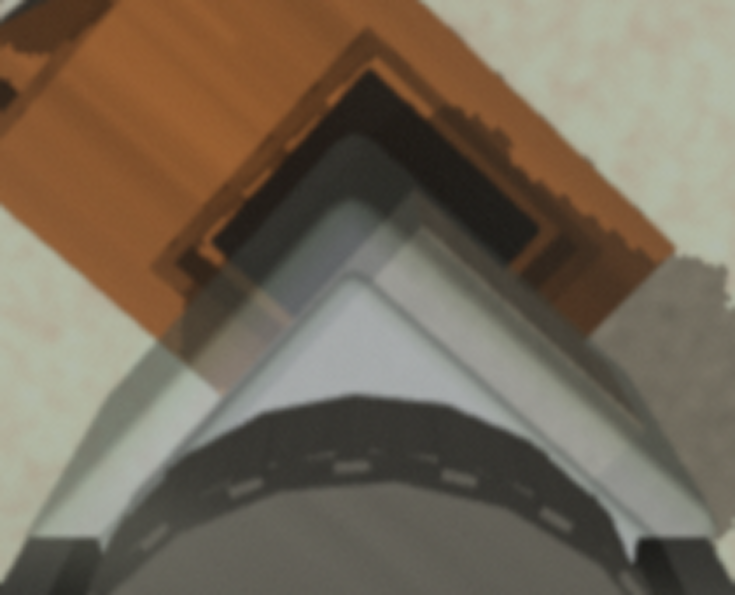

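```bash
python3 - <<'E'
from h import *
s=r.sense();P,Rt=pose(s)
A=atz('wrist',191.1,6.8,38,s);B=atz('wrist',111.6,112.6,38,s);C=atz('wrist',401.9,211.1,38,s)
print(A,B,C,np.linalg.norm(A-B),np.linalg.norm(A-C))
for e in(A-B,C-A): print(np.degrees(np.arctan2(e[1],e[0]))%90)
c=(B+C)/2; ax=(C-A)/np.linalg.norm(C-A); print('center',c,'pocket',c+60*ax)
m=[atz('wrist',*q,38,s) for q in [(315.4,148.2),(253.1,215.4),(381.1,211.1)]]
print('mouth',(m[1]+m[2])/2,np.linalg.norm(m[0]-m[1]),np.linalg.norm(m[0]-m[2]))
# expected jar corners if upright, underside z = 222.1-83.3
z0=P[2]-83.3; y=np.radians(25.3-18.4); ex=np.array([np.cos(y),np.sin(y)]);ey=np.array([-ex[1],ex[0]])
for h,w in((0,32),(66,32),(74,26)):
    for a,b in((1,1),(1,-1),(-1,1)):
        q=np.r_[P[:2]+w*(a*ex+b*ey),z0+h]; u=proj('wrist',q,s); print(h,a,b,u,(u-[210,140])*3.5)
E
```

```text
[604.46216911 337.18636278  38.        ] [506.17442386 324.82896071  38.        ] [630.57535367 118.96326788  38.        ] 99.06152761305549 219.7799298343122
7.166013663376875
6.82372626026995
center [568.37488876 221.89611429  38.        ] pocket [575.50379756 162.32113079  38.        ]
mouth [576.16525981 162.48912885  38.        ] 74.4631750552735 73.82116690978029
0 1 1 [312.98224548 169.81403729] [360.43785918 104.34913052]
0 1 -1 [393.6915331  245.59003811] [642.92036583 369.56513339]
0 -1 1 [238.29880461 250.8817478 ] [ 99.04581614 388.08611731]
66 1 1 [312.23840096 187.15761284] [357.83440336 165.05164493]
66 1 -1 [422.75219224 289.68617051] [744.63267283 523.90159678]
66 -1 1 [210.22295116 296.68462076] [  0.78032904 548.39617266]
74 1 1 [312.93641502 212.33360947] [360.27745256 253.16763313]
74 1 -1 [406.8393731  298.02987943] [688.93780583 553.10457799]
74 -1 1 [226.10470793 303.94609374] [ 56.36647774 573.81132809]
```

```bash
python3 - <<'E'
import cv2,numpy as np
a=[cv2.resize(cv2.imread(f'pics/wrist{i}.png')[160:310,205:425],None,fx=3.5,fy=3.5,interpolation=cv2.INTER_CUBIC)[:, :400] for i in (3,5)]
cv2.imwrite('pics/cmp.png',np.hstack(a))
E
```

```text
(no output)
```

View pics/cmp.png

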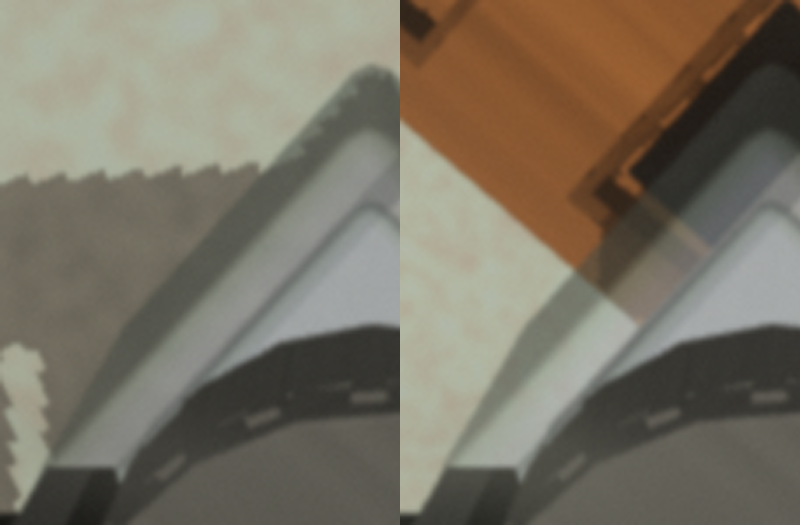

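The jar has not shifted in the grip: its corners sit at the same pixels in both frames. Both cameras give a jar-to-pocket displacement of about (25.6, 397.6), so I shift +1.3 mm along tool z and descend.

Emit:
{"method": "jog_arm", "body": {
  "series": [
    [0,0,0,1.0,-0.02,0.13,0],
    [0,0,0,2,0,0,0],
    [0,0,0,2,0,0,0],
    [0,0,0,2,0,0,0],
    [0,0,0,1.4,0,0,0],
    [0,0,0,0.7,0,0,0],
    [0,0,0,0.4,0,0,0],
    [0,0,0,0.4,0,0,0],
    [0,0,0,0.4,0,0,0],
    [0,0,0,0.4,0,0,0]
  ]
}}

```text
clock: 9.75
eef_pos: [576.9, 163.0, 115.6]
tcp_rot: [0.958, 1.57, 0.256]
contact_force: [-0.4, 0.9, -3.0]
opening: 0.655
```

Emit:
{"method": "jog_arm", "body": {
  "series": [
    [0,0,0,0.4,0,0,0],
    [0,0,0,0.4,0,0,0],
    [0,0,0,0.3,0,0,0],
    [0,0,0,0.3,0,0,0]
  ]
}}

```text
clock: 10.15
eef_pos: [576.5, 162.9, 101.0]
tcp_rot: [-0.003, 1.571, -0.705]
contact_force: [-0.5, -0.4, -2.4]
opening: 0.654
```

Emit:
{"method": "jog_arm", "body": {
  "series": [
    [0,0,0,0.3,0,0,0],
    [0,0,0,0.2,0,0,0],
    [0,0,0,0.15,0,0,0],
    [0,0,0,0,0,0,0]
  ]
}}

```text
clock: 10.55
eef_pos: [576.5, 162.9, 94.7]
tcp_rot: [-2.351, 1.571, -3.053]
contact_force: [-0.5, 0.7, -3.2]
opening: 0.659
```

Emit:
{"method": "jog_arm", "body": {
  "series": [
    [0,0,0,0.1,0,0,0],
    [0,0,0,0.1,0,0,0],
    [0,0,0,0,0,0,0]
  ]
}}

```text
clock: 10.85
eef_pos: [576.9, 163.1, 94.2]
tcp_rot: [0.995, 1.57, 0.294]
contact_force: [-4.7, -0.9, 10.2]
opening: 0.657
```

```bash
python3 - <<'E'
from h import *
s=r.sense();print(s['eef_pos'],s['contact_force'],s['wrist_torque'],s['qpos'])
p,d=r.grab_frame('scene'); cv2.imwrite('pics/s6.png',cv2.resize(p[100:340,340:540,::-1],None,fx=3,fy=2.5))
p,d=r.grab_frame('wrist'); cv2.imwrite('pics/w6.png',p[:,:,::-1])
E
```

```text
[576.93534711 163.05291932  94.21010785] [-4.73541432 -0.91284662 10.24112401] [-0.08990662  0.70305915 -0.0239112 ] [2.72921248e-01 4.72498403e-01 1.79760944e+00 2.85921709e-05
 8.70440917e-01 9.74535410e-01]
```

View pics/s6.png

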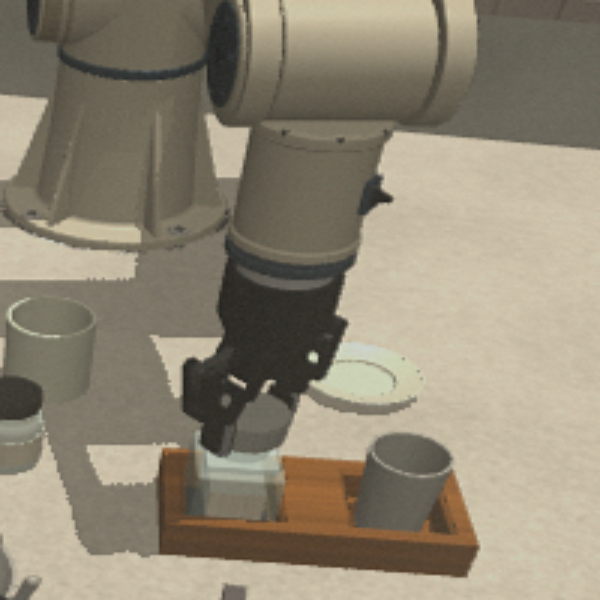

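View pics/w6.png

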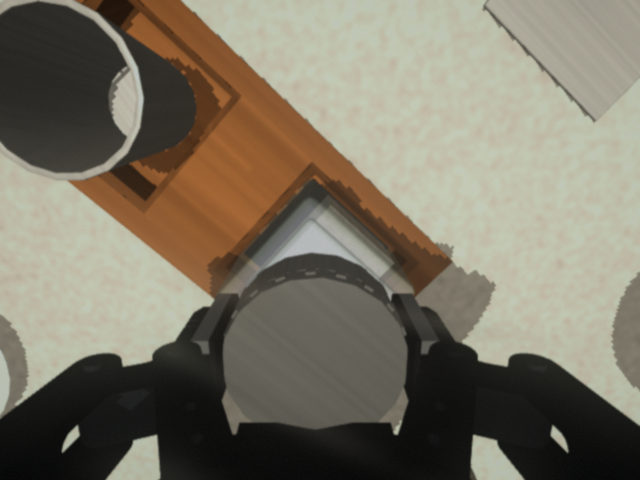

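The jar is seated, with +13 N net on the mat at the expected height. I'll raise the grip force and start the turn.

Emit:
{"method": "jog_arm", "body": {
  "series": [
    [0,0,0,0,0,0,0],
    [0,0,0,0,0,0,0],
    [-3,0,0,0,0,0,0],
    [-4,0,0,0,0,0,0],
    [-4,0,0,-0.01,0,0,0],
    [-4,0,0,-0.01,0,0,0],
    [-4,0,0,-0.01,0,0,0]
  ],
  "force": 110
}}

```text
clock: 11.65
eef_pos: [577.5, 163.6, 94.7]
tcp_rot: [0.881, 1.568, 0.513]
contact_force: [-2.7, 2.3, 8.8]
opening: 0.652
```

```bash
python3 - <<'E'
from h import *
s=r.sense();P,Rt=pose(s);print(P,s['contact_force'],s['wrist_torque'],s['opening'],np.degrees(np.arctan2(Rt[1,2],Rt[0,2])))
p,d=r.grab_frame('wrist'); cv2.imwrite('pics/w7.png',p[:,:,::-1])
E
```

```text
[577.51185483 163.59008838  94.73450612] [-2.67932381  2.28218513  8.75898585] [ 0.20262974  0.45068352 -0.1050067 ] 0.6519275481013755 -21.05865427626043
```

View pics/w7.png

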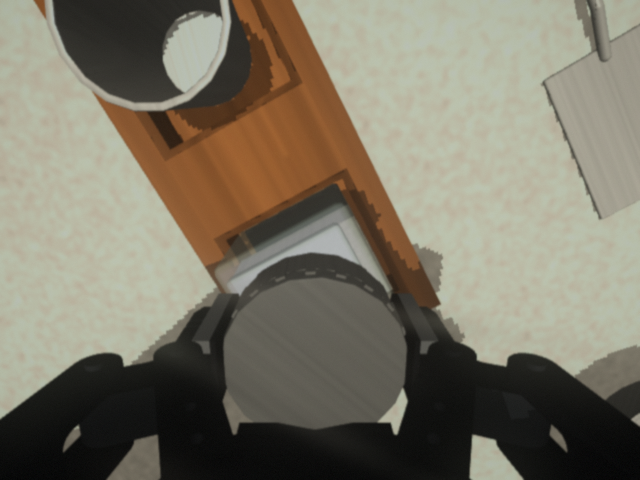

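The jar stays with the block while the cap turns with the gripper, with its grain unchanged relative to the pads. I'll continue the turn.

Emit:
{"method": "jog_arm", "body": {
  "series": [
    [-4,0,0,-0.01,0,0,0],
    [-4,0,0,-0.01,0,0,0],
    [-4,0,0,-0.01,0,0,0],
    [-4,0,0,-0.01,0,0,0],
    [-4,0,0,-0.01,0,0,0],
    [-4,0,0,-0.01,0,0,0],
    [-4,0,0,-0.01,0,0,0],
    [0,0,0,0,0,0,0]
  ]
}}

```text
clock: 12.5
eef_pos: [576.9, 163.7, 95.1]
tcp_rot: [0.69, 1.569, 0.811]
contact_force: [-3.3, 2.2, 8.2]
opening: 0.653
```

Emit:
{"method": "jog_arm", "body": {
  "series": [
    [-4,0,0,-0.01,0,0,0],
    [-4,0,0,-0.01,0,0,0],
    [-4,0,0,-0.01,0,0,0],
    [-4,0,0,-0.01,0,0,0],
    [-2,0,0,0,0,0,0],
    [0,0,0,0,0,0,0],
    [0,0,0,0,0,0,0]
  ]
}}

```text
clock: 13.2
eef_pos: [576.6, 163.5, 95.4]
tcp_rot: [0.593, 1.57, 1.026]
contact_force: [-3.5, 1.7, 8.1]
opening: 0.65
```

```bash
python3 - <<'E'
from h import *
s=r.sense();P,Rt=pose(s);print(P,s['contact_force'],s['wrist_torque'],s['opening'],np.degrees(np.arctan2(Rt[1,2],Rt[0,2])),Rt[2])
p,d=r.grab_frame('wrist'); cv2.imwrite('pics/w8.png',p[:,:,::-1])
E
```

```text
[576.62049973 163.46848278  95.37713207] [-3.4715134   1.73225519  8.0754502 ] [ 0.26618102  0.79975646 -0.01067065] 0.6498691157063425 24.79193972170231 [-9.99999447e-01  5.87860259e-04  8.72127827e-04]
```

View pics/w8.png

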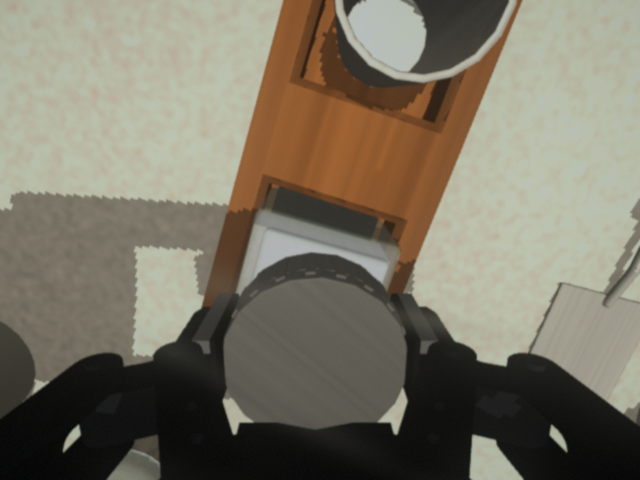

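Emit:
{"method": "jog_arm", "body": {
  "series": [
    [0,0,0,-0.1,0,0,0],
    [0,0,0,-0.1,0,0,0],
    [0,0,0,-0.1,0,0,0],
    [0,0,0,-0.1,0,0,0],
    [0,0,0,0,0,0,0]
  ]
}}

```text
clock: 13.75
eef_pos: [576.5, 162.8, 98.1]
tcp_rot: [-1.691, 1.571, -1.259]
contact_force: [-1.6, -0.1, 0.7]
opening: 0.648
```

Emit:
{"method": "jog_arm", "body": {
  "series": [
    [0,0,0,-0.2,0,0,0],
    [0,0,0,-0.2,0,0,0],
    [0,0,0,-0.2,0,0,0],
    [0,0,0,0,0,0,0]
  ]
}}

```text
clock: 14.15
eef_pos: [576.7, 162.9, 104.5]
tcp_rot: [-0.495, 1.57, -0.062]
contact_force: [-0.7, -0.6, -0.3]
opening: 0.65
```

```bash
python3 - <<'E'
from h import *
s=r.sense();print(s['eef_pos'],s['contact_force'],s['opening'])
p,d=r.grab_frame('scene'); cv2.imwrite('pics/s9.png',cv2.resize(p[200:310,370:500,::-1],None,fx=5,fy=5))
E
```

```text
[576.67829512 162.855093   104.5150081 ] [-0.71122239 -0.56107934 -0.2829761 ] 0.6498495652912323
```

View pics/s9.png

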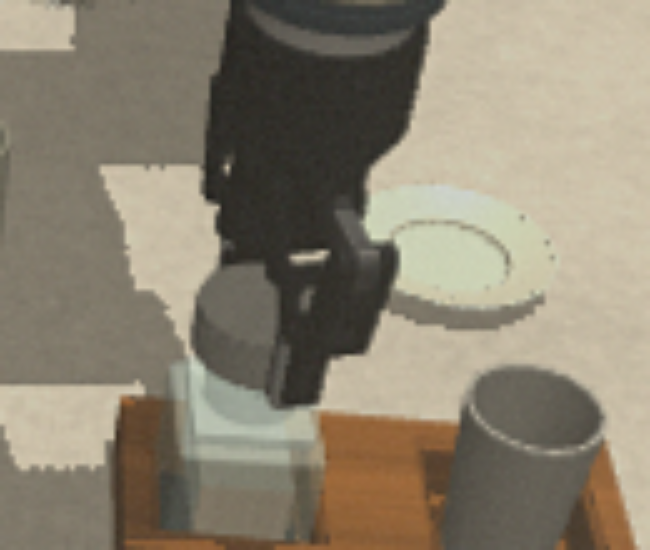

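The force now shows only the cap's weight, and the jar is still in its pocket. I'll lift a further 2.6 cm.

Emit:
{"method": "jog_arm", "body": {
  "series": [
    [0,0,0,-0.3,0,0,0],
    [0,0,0,-0.4,0,0,0],
    [0,0,0,-0.5,0,0,0],
    [0,0,0,-0.5,0,0,0],
    [0,0,0,-0.5,0,0,0],
    [0,0,0,-0.3,0,0,0],
    [0,0,0,-0.1,0,0,0],
    [0,0,0,0,0,0,0],
    [0,0,0,0,0,0,0],
    [0,0,0,0,0,0,0],
    [0,0,0,0,0,0,0],
    [0,0,0,0,0,0,0]
  ]
}}

```text
clock: 15.4
eef_pos: [576.4, 162.9, 130.0]
tcp_rot: [2.901, 1.571, -2.949]
contact_force: [0.4, 0.0, -0.4]
opening: 0.65
```

```bash
python3 - <<'E'
from h import *
s=r.sense();P,Rt=pose(s);print(P,s['contact_force'],s['opening'],Rt[2],s['qvel'])
p,d=r.grab_frame('scene'); cv2.imwrite('pics/s10.png',cv2.resize(p[190:320,370:510,::-1],None,fx=4.5,fy=4.5))
p,d=r.grab_frame('wrist'); cv2.imwrite('pics/w10.png',p[:,:,::-1])
E
```

```text
[576.43702344 162.86549412 130.0467248 ] [ 0.44824023  0.02465434 -0.41713911] 0.6498189876201049 [-9.99999977e-01  5.09803852e-05 -2.07973147e-04] [-3.05080366e-04 -7.91660430e-04  4.40849420e-04 -8.90159467e-04
  5.96078038e-05  2.15835299e-03]
```

View pics/s10.png

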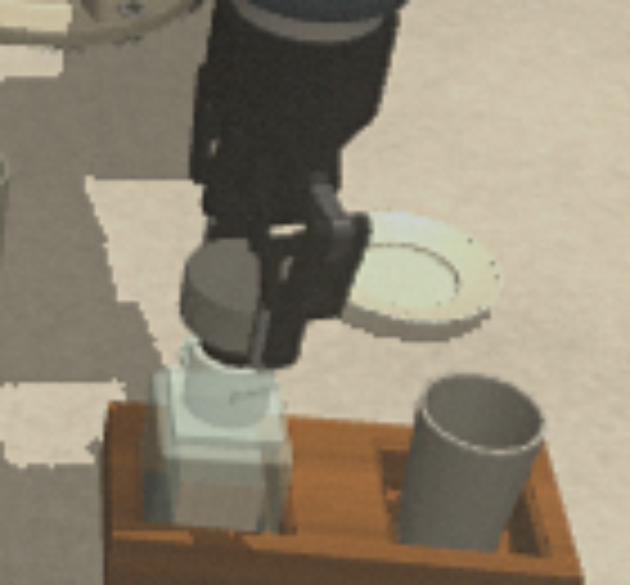

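View pics/w10.png

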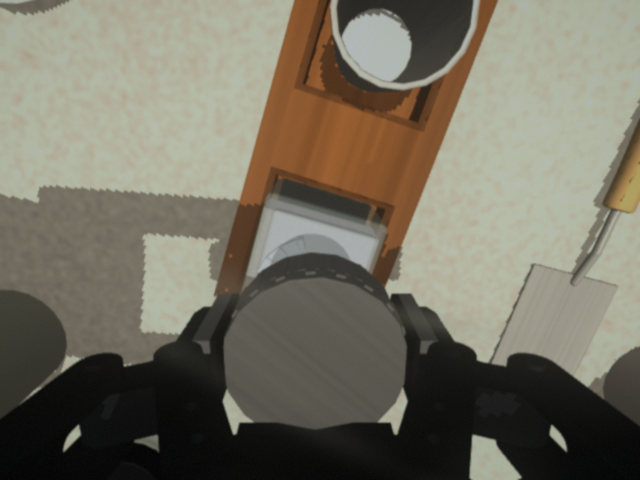

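The neck is open below the cap, the cap sits in the pads as before, and the jar stands in its pocket. I'm handing in.

```bash
python3 -c "
from rig import r
print(r.sign_off())"
```

```text
the job is handed in; nothing more can be done
None
```

I gripped the jar by its cap and stood it in the empty pocket, where it pressed on the mat with about 13 N. I then turned the cap about 65° anticlockwise, lifted it about 35 mm straight up, and handed in at about 15.5 s of the 46 s allowed, still holding it.

My last checks:
- **Cap:** it sits in the pads as it did before the turn, and the tool is vertical and still. The TCP is at z = 130 mm and the opening is 0.65. The force on the tool was about −0.4 N vertically, roughly the cap's weight, so the cap is clear of the neck.
- **Jar and surroundings:** the pictures show the jar upright in its pocket with the neck open under the cap. The tumbler and the other things in view are undisturbed.
- **Disagreement:** the two cameras' pocket and cap positions differed by 1–2 mm. The jar still went in without touching the sides.
- **Not measured:** I did not re-measure the jar's final distance from the pocket's middle. That rests on the pictures and on how tightly the pocket fits.

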